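# One turn of the fruit press wheel

### The job

Bring the fruit press's plate down into its strainer cup: push the hand wheel round by its upright handle through exactly one full turn, clockwise seen from above, so that the handle ends where it began, then leave the press alone. Push the handle with the fingertips or the outside of the fingers only: do not pinch it, lift it or force it, and leave the glass, candle, bowl and shaker where they stand.

Things in the scene. Friction and masses are not known exactly. Their poses are not given: they have to be found in the camera images.
- press_hub (a point): Point on the vertical axis of the press's level steel hand wheel, 197 mm above the table, level with the top of the rim. The wheel is 150 mm across its rim and has four round spokes. A dark steel screw (16 mm thick) stands up through the hub on this axis, its top 218 to 247 mm above the table.
- press: Steel and grey screw fruit press, fixed to the table: base 200 x 190 mm, two columns 160 mm apart along its y, a bridge 172 mm high, the wheel on top. Below the bridge the screw carries a round pressing plate (76 mm) over an open steel strainer cup (90 mm wide, rim 85 mm high). Origin: centre of the underside, under the wheel's axis.
- handle: Black upright handle of the wheel: round grip 50 mm tall, 24 mm thick (20 at the foot, 18 at the top), standing on the rim at the end of one spoke, 66 mm from the wheel's axis; nothing else stands up from the rim. Origin: centre of its foot, 197 mm above the table; z up. Sits loose on its pin and lifts off if pulled up. It may start in almost any direction.
- wheel (a joint): Turn of the hand wheel in rad, growing clockwise seen from above; one full turn is 6.283. Starts between -2.5 and 2.5, with no stop within one clockwise turn. Stiff screw: 3 to 5 N at the handle turns it and it stays where it is left. Each clockwise turn lowers the plate 16 mm; the wheel stays at its height.
- tumbler: Bystander: upside-down drinking glass, 90 mm tall, 76 mm wide; origin at the centre of its underside.
- candle: Bystander: candle in a ribbed copper and dark brown pot, 85 mm tall, 73 mm wide; origin at the centre of its underside.
- bowl: Bystander: small empty red bowl, 100 mm wide, 42 mm high; origin at the centre of its underside.
- shaker: Bystander: spice jar with a white cap, 110 mm tall, 48 mm wide; origin at the centre of its underside.

How it is judged:
By the outcome, as a careful person would: the job done as asked, in the order asked, and still so for the second after the job is handed in, with the robot touching nothing.
It also fails if it takes over 53 s, if anything falls off the work surface, if the arm or the gripper's body presses on something with over 40 N, if the wrist force passes 120 N, or if a joint passes its speed limit or range.

### The arm

A 7-joint arm with a two-finger parallel gripper is mounted at the origin on the work surface. World frame = base frame: x ahead of the robot, y to its left, z up, the work surface at z = 0. Lengths are in m, angles in rad, forces in N, time in s.
With the tool pointing down it reaches from about 0.4 to 0.85 m from the base axis. Payload 4.5 kg.
Tool frame: the origin (TCP) lies midway between the tips of the shut fingers; the grasp point (between the pads) lies 19 mm behind it; z points along the fingers, y is the direction in which the jaws open and shut (so a half turn about z gives the same grasp; the last joint's range is limited). The gripper opens to 88 mm and grips with 3 to 60 N. Pads are 18 mm wide; open, the fingers measure 123 mm over their backs; the gripper's body (75 mm by 187 mm) begins 45 mm behind the grasp point.
Start: joints at [-1.313, 0.689, -0.195, 1.565, 0.157, 0.902, -0.215], TCP at [0.139, 0.609, 0.212] pointing down, gripper open.
Joint ranges: [-3.01, 3.01], [-0.46, 2.08], [-1.47, 1.51], [0.13, 2.56], [-1, 4.14], [0.04, 2.09], [-2.66, 2.66]. Speed limits (rad/s): [2.57, 2.57, 3.14, 3.14, 3.14, 3.14, 3.14].

### API

Orientations are given as a 3x3 rotation matrix whose columns are the frame's x, y, z axes.
In Python, from bench import get_obs, snapshot, camera_model, order gives the robot as it stands.
- The arm moves only by the tool send_rows, never from a script. Its arguments are lists of equal length, an entry for each row: "offset": the shift along the world's x, y, z in m, a list of three; "twist": the turn about the world's z in degrees. In form: {"offset": [[x, y, z], ...], "twist": [twist, ...]}. A call has 1 to 10 rows; each row shifts and turns the commanded pose from where the row before left it; what a row does not reach is not made up. A row lasts 1/10 s, in which the tool goes at most 50 mm and 8.59 degrees, less where a joint would pass 70% of its speed; a pose out of reach is approached as far as the arm can. A call with a gripper value outside its range is refused whole. "gripper" is the finger opening in m, from 0 to 0.0881, set as the call begins (left out, the last holds). The fingers move at their own pace and stop on an object; "squeeze" is the grip in N (left out, the last holds). Time passes only in rows, so rows that do not move let the fingers close. It gives the time, the measured TCP pose, the force and the opening at its end, in the units of the state.
- get_obs(): the state, without advancing time (a new reading comes with each control period).
- snapshot(name): name is "scene" or "top" or "wrist"; returns (picture, depth): 400x640x3 uint8, red, green, blue; 400x640 float32, m along the optical axis (not along the pixel's ray), 0 where there is no reading.
- camera_model(name): a dict with "fx", "fy", "cx", "cy" (pixels), "k1" (the pictures are not rectified: a ray, as slopes to the right and down, at radius r is drawn at 1 + k1 r^2 times it, then the intrinsics apply), "pose" (4x4, takes a point from camera to world coordinates); the wrist camera has in their place "T_tool_cam" (4x4, takes a point from camera to tool coordinates, whose origin is the TCP and whose axes are the flange's). Camera axes: x right, y up, looking along -z (the intrinsics and any distortion apply to the point x, -y, -z); pixel columns grow to the right and rows downward; lengths in m; the calibration is good to about 2 mm. A picture is of the moment at which its call begins: read the wrist's pose just before it. camera_model takes no time and is no camera call.
- order.job_done(): hands the job in, once; it reports no verdict.
The state is a dict: "time_s": time; "joints": joint angles; "joint_velocities": joint speeds; "effort": joint torques, N m; "position": TCP position; "tcp_rot": TCP orientation; "force": force on the tool from outside, world axes, zero at the start; "wrist_torque": the same for the moment, N m; "grip_width": finger opening in m.
Only numpy, scipy, OpenCV 4.12 (cv2) and the standard library are available. Lean on these libraries where they do the work, as an engineer would, in place of code of your own. Each camera call takes 0.05 s, during which the arm holds its last target.

## Working session

There is one attempt and no reset: what is moved stays moved. The work goes in short steps, Python scripts to look and compute and a tool call to move; the robot and the scene stay as the last step left them, time stands still between calls to the robot, and variables do not carry over. Pictures are saved under pics/ and viewed, and the job is handed in when it is done.

Besides the shell and the picture viewer there is one more tool, called in YAML: its name, and indented under it one key for each argument. send_rows: Moves the arm, as the interface text tells. Its arguments: {"type":"object","properties":{"offset":{"type":"array"},"twist":{"type":"array"},"gripper":{"type":"number"},"squeeze":{"type":"number"}},"required":["offset","twist"]}

```bash
mkdir -p pics; python3 - <<'E'
from bench import *
import cv2,numpy as np
s=get_obs();print(s['time_s'],s['position'],s['tcp_rot'],s['grip_width'],s['force'])
for n in['scene','top']:
    p,d=snapshot(n);cv2.imwrite(f'pics/{n}0.png',p[:,:,::-1]);np.savez(f'{n}0.npz',p=p,d=d)
    print(n,camera_model(n))
E
```

```text
0.0 [0.13860628 0.60873353 0.2107262 ] [[-9.75093065e-01  2.21795970e-01 -2.50547446e-04]
 [ 2.21796058e-01  9.75091421e-01 -1.79718743e-03]
 [-1.54302265e-04 -1.80799544e-03 -9.99998354e-01]] 0.08807497197323022 [ 0.2329837  -0.68364552  0.41115428]
scene {'fx': 509.47985766483225, 'fy': 509.47985766483225, 'cx': 333.026727821864, 'cy': 197.55341978267086, 'k1': -0.15226801295219342, 'pose': array([[ 0.37018923, -0.80339715,  0.46638284,  1.13829601],
       [ 0.92882499,  0.32855174, -0.17128306, -0.11657766],
       [-0.01562257,  0.49659518,  0.86784167,  1.08473505],
       [ 0.        ,  0.        ,  0.        ,  1.        ]])}
top {'fx': 386.05288151268815, 'fy': 386.05288151268815, 'cx': 315.2008722938381, 'cy': 205.88464116399098, 'k1': -0.08213948617310805, 'pose': array([[ 0.00291848,  0.9853754 , -0.17037256,  0.49436397],
       [-0.99996595,  0.00156065, -0.00810311,  0.03462581],
       [-0.00771871,  0.1703904 ,  0.9853464 ,  1.0477246 ],
       [ 0.        ,  0.        ,  0.        ,  1.        ]])}
```

View pics/scene0.png

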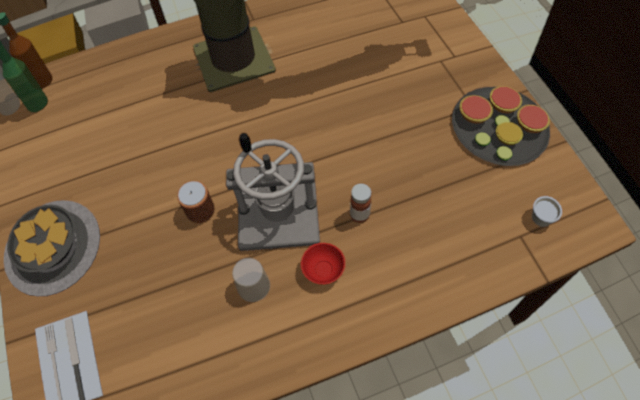

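View pics/top0.png

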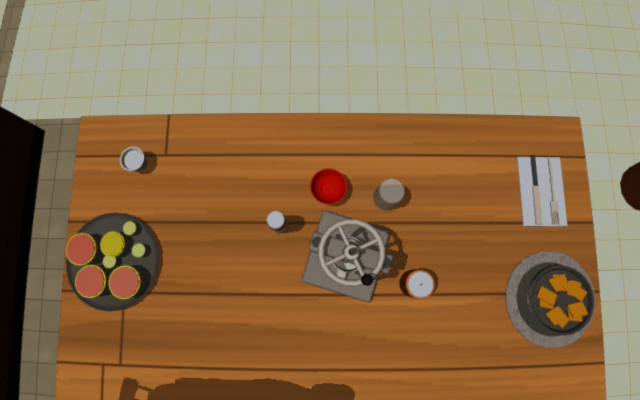

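The top view shows the wheel around (352,252), with the handle's dark top at (367,280). The candle is at (420,284), shaker (277,221), bowl (329,187) and glass (391,193). The scene view agrees, with the handle at (246,143).

```bash
cat >h.py <<'E'
from bench import *
import cv2,numpy as np
def ray(n,uv,M=None):
    m=camera_model(n);uv=np.atleast_2d(np.float64(uv))
    K=np.array([[m['fx'],0,m['cx']],[0,m['fy'],m['cy']],[0,0,1]])
    q=cv2.undistortPoints(uv.reshape(-1,1,2),K,np.array([m['k1'],0,0,0,0])).reshape(-1,2)
    P=m['pose'] if M is None else M
    d=np.c_[q[:,0],-q[:,1],-np.ones(len(q))]@P[:3,:3].T
    return P[:3,3],d
def plane(n,uv,z,M=None):
    o,d=ray(n,uv,M);return o+d*((z-o[2])/d[:,2])[:,None]
def cloud(n,p,d,M=None):
    v,u=np.nonzero(d>0);o,r=ray(n,np.c_[u,v],M)
    return o+r*d[v,u][:,None],p[v,u],np.c_[u,v]
E
python3 - <<'E'
from h import *
for n in['top','scene']:
    f=np.load(n+'0.npz');X,C,U=cloud(n,f['p'],f['d'])
    ok=(abs(X[:,0]-.5)<.3)&(abs(X[:,1])<.35)
    X,C,U=X[ok],C[ok],U[ok]
    print(n,'table z',np.median(X[:,2]))
    rim=(X[:,2]>.178)&(X[:,2]<.205)
    R=X[rim]; 
    # outer circle fit
    c=R[:,:2].mean(0)
    for i in range(20):
        r=np.hypot(*(R[:,:2]-c).T);k=(r>.055)&(r<.09)
        A=np.c_[2*R[k,:2],np.ones(k.sum())];s=np.linalg.lstsq(A,(R[k,:2]**2).sum(1),rcond=None)[0];c=s[:2]
    print('rim',c,np.sqrt(s[2]+c@c),k.sum(),R[:,2].max())
    hi=X[:,2]>.207
    H=X[hi];r=np.hypot(*(H[:,:2]-c).T)
    for nm,kk in(('screw',r<.03),('handle',(r>.04)&(r<.1))):
        print(nm,kk.sum(),np.median(H[kk],0),H[kk,2].max() if kk.any() else 0)
    t=H[:,2]>.24;t&=(r>.04)&(r<.1)
    if t.any():print('handle top',H[t].mean(0),U[hi][t].mean(0))
    hsv=cv2.cvtColor(f['p'],cv2.COLOR_RGB2HSV)
    d=np.full(f['d'].shape,0.);
    # other tall things
    zimg=np.zeros(f['d'].shape);zimg[U[:,1],U[:,0]]=X[:,2]
    nc,lab,st,ce=cv2.connectedComponentsWithStats((zimg>.02).astype(np.uint8))
    L=lab[U[:,1],U[:,0]]
    for i in range(1,nc):
        if st[i,4]>30:print(ce[i].round(),st[i,4],X[L==i].mean(0).round(3),X[L==i].min(0).round(3),X[L==i].max(0).round(3))
E
```

```text
top table z 0.0013915985450312363
rim [ 0.54017052 -0.03797015] 0.06844518516747942 1307 0.2034554678788686
screw 53 [ 0.53914816 -0.03826657  0.23478907] 0.23742069209385874
handle 108 [ 0.48092863 -0.06488134  0.24656378] 0.2516491279069637
handle top [ 0.48036321 -0.06528503  0.2469385 ] [367.0625 279.4375]
[329. 184.] 553 [0.73  0.007 0.034] [ 0.676 -0.039  0.02 ] [0.772 0.057 0.048]
[389. 193.] 698 [ 0.695 -0.146  0.08 ] [ 0.665 -0.182  0.02 ] [ 0.733 -0.116  0.096]
[277. 221.] 355 [0.619 0.136 0.097] [0.6   0.115 0.021] [0.644 0.161 0.116]
[347. 255.] 5381 [ 0.535 -0.034  0.116] [ 0.421 -0.152  0.02 ] [0.661 0.077 0.252]
[417. 284.] 795 [ 0.467 -0.209  0.081] [ 0.431 -0.249  0.02 ] [ 0.501 -0.179  0.094]
scene table z 0.0005286996303073277
rim [ 0.5427186  -0.04010043] 0.06870466358451713 1362 0.20477804424588786
screw 93 [ 0.54507694 -0.04001306  0.22956646] 0.23656308690814143
handle 174 [ 0.48748278 -0.06906723  0.23578499] 0.25013721372330433
handle top [ 0.48334378 -0.06847099  0.24540049] [243.37681159 136.7826087 ]
[273. 194.] 6901 [ 0.559 -0.045  0.11 ] [ 0.465 -0.155  0.02 ] [0.659 0.065 0.25 ]
[195. 200.] 1083 [ 0.479 -0.215  0.072] [ 0.429 -0.254  0.02 ] [ 0.505 -0.18   0.098]
[360. 202.] 623 [0.633 0.134 0.082] [0.603 0.115 0.02 ] [0.65  0.16  0.116]
[322. 259.] 684 [0.711 0.01  0.033] [ 0.673 -0.041  0.02 ] [0.773 0.058 0.046]
[250. 278.] 1116 [ 0.712 -0.153  0.075] [ 0.67  -0.189  0.021] [ 0.738 -0.117  0.095]
```

send_rows:
  offset:
    - [0.03,-0.02,0.012]
    - [0.03,-0.02,0.012]
    - [0.03,-0.02,0.012]
    - [0.03,-0.02,0.012]
    - [0.03,-0.02,0.012]
    - [0.03,-0.02,0.012]
    - [0.03,-0.02,0.012]
    - [0.03,-0.02,0.012]
    - [0.03,-0.02,0.012]
    - [0.03,-0.02,0.012]
  twist: [0,0,0,0,0,0,0,0,0,0]
  gripper: 0
  squeeze: 10

```text
time_s: 1.1
position: [0.4396, 0.4081, 0.3317]
tcp_rot: [[-0.975, 0.222, -0.001], [0.222, 0.975, -0.001], [0.0, -0.001, -1.0]]
force: [0.1, -0.0, -0.3]
grip_width: 0.0103
```

send_rows:
  offset:
    - [0.004,-0.043,0]
    - [0.004,-0.043,0]
    - [0.004,-0.043,0]
    - [0.004,-0.043,0]
    - [0.004,-0.043,0]
    - [0.004,-0.043,0]
    - [0.004,-0.043,0]
    - [0.004,-0.043,0]
    - [0.004,-0.043,0]
    - [0,0,0]
  twist: [4,4,4,4,4,4,4,4,4,0]

```text
time_s: 2.1
position: [0.4746, 0.0147, 0.3309]
tcp_rot: [[-0.923, -0.384, -0.002], [-0.384, 0.923, -0.004], [0.003, -0.003, -1.0]]
force: [-0.2, 1.2, 0.4]
grip_width: 0.0005
```

```bash
python3 - <<'E'
from h import *
s=get_obs();print(s['time_s'],s['position'],s['tcp_rot'].round(3),s['joints'],s['grip_width'],s['force'])
m=camera_model('wrist');print(m)
T=np.eye(4);T[:3,:3]=s['tcp_rot'];T[:3,3]=s['position']
p,d=snapshot('wrist');cv2.imwrite('pics/w1.png',p[:,:,::-1]);np.savez('w1.npz',p=p,d=d,M=T@m['T_tool_cam'])
E
```

```text
2.1 [0.47455614 0.01466381 0.33088904] [[-0.923 -0.384 -0.002]
 [-0.384  0.923 -0.004]
 [ 0.003 -0.003 -1.   ]] [ 0.11276283  0.35495013 -0.34759206  1.81625904  0.14593212  0.99735583
  1.67007987] 0.0005056191439720711 [-0.17712145  1.16063717  0.40699478]
{'fx': 326.2625370199792, 'fy': 326.2625370199792, 'cx': 322.79924089645453, 'cy': 203.13401771178627, 'k1': 0.0034338188947341947, 'T_tool_cam': array([[-5.68411296e-04,  9.54311564e-01,  2.98812844e-01,
         7.72351714e-02],
       [ 9.99999646e-01,  3.56889064e-04,  7.62442906e-04,
         1.00329586e-03],
       [ 6.20965045e-04,  2.98813172e-01, -9.54311429e-01,
        -1.72253849e-01],
       [ 0.00000000e+00,  0.00000000e+00,  0.00000000e+00,
         1.00000000e+00]])}
```

View pics/w1.png

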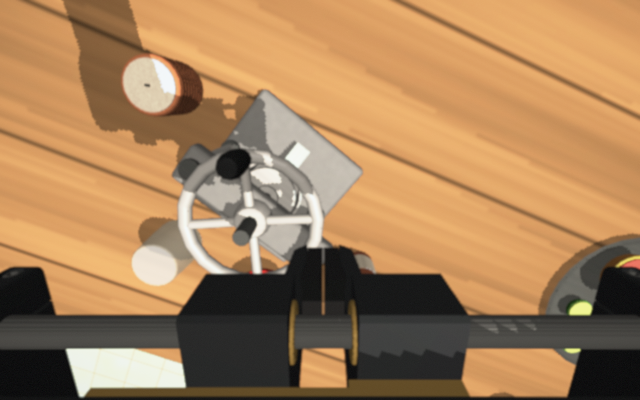

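The wrist view shows the wheel centred near (250,222), with the handle's top at (233,162). Beyond the shut fingers at (323,270) there is nothing in the way.

```bash
python3 - <<'E'
from h import *
f=np.load('w1.npz');M=f['M'];p=f['p']
X,C,U=cloud('wrist',p,f['d'],M)
ok=(np.hypot(X[:,0]-.541,X[:,1]+.039)<.11)&(U[:,1]<245)
X,U=X[ok],U[ok];R=X[(X[:,2]>.185)&(X[:,2]<.203)]
c=np.array([.541,-.039])
for i in range(20):
    r=np.hypot(*(R[:,:2]-c).T);k=(r>.055)&(r<.082)
    A=np.c_[2*R[k,:2],np.ones(k.sum())];s=np.linalg.lstsq(A,(R[k,:2]**2).sum(1),rcond=None)[0];c=s[:2]
print('rim',c,np.sqrt(s[2]+c@c),k.sum())
t=(X[:,2]>.243)&(np.hypot(*(X[:,:2]-c).T)>.04);T=X[t]
print('handle top',T.mean(0),len(T),T.min(0),T.max(0),U[t].mean(0),np.ptp(U[t],axis=0))
v=T.mean(0)[:2]-c;print(np.degrees(np.arctan2(v[1],v[0])),np.hypot(*v))
t=(X[:,2]>.21)&(np.hypot(*(X[:,:2]-c).T)<.03);print('screw',X[t].mean(0),X[t].max(0))
# top camera handle rim more careful
for n in['top','scene']:
    g=np.load(n+'0.npz');X,C,U=cloud(n,g['p'],g['d'])
    t=(X[:,2]>.243)&(np.hypot(X[:,0]-.541,X[:,1]+.039)>.04)&(np.hypot(X[:,0]-.541,X[:,1]+.039)<.1)
    print(n,X[t].mean(0),t.sum())
# finger width
d=f['d'];print('row 255', [(u,round(float(d[255,u]),3)) for u in range(280,371,5)])
print('row 262', [(u,round(float(d[262,u]),3)) for u in range(280,371,5)])
E
```

```text
rim [ 0.53639183 -0.03865957] 0.06582533171621079 3310
handle top [ 0.47962828 -0.06608924  0.24582578] 437 [ 0.47062191 -0.07589849  0.24306203] [ 0.48958611 -0.05687754  0.24791702] [226.53089245 167.98855835] [23 23]
-154.2089189479839 0.06304353004478877
screw [ 0.53696618 -0.0378498   0.22793093] [ 0.54707679 -0.03047472  0.2349752 ]
top [ 0.48014639 -0.06549598  0.24727481] 75
scene [ 0.48275495 -0.06886674  0.24638582] 55
row 255 [(280, 0.366), (285, 0.365), (290, 0.365), (295, 0.148), (300, 0.149), (305, 0.15), (310, 0.152), (315, 0.152), (320, 0.15), (325, 0.152), (330, 0.152), (335, 0.152), (340, 0.148), (345, 0.148), (350, 0.148), (355, 0.535), (360, 0.531), (365, 0.54), (370, 0.554)]
row 262 [(280, 0.56), (285, 0.557), (290, 0.143), (295, 0.142), (300, 0.142), (305, 0.142), (310, 0.146), (315, 0.146), (320, 0.145), (325, 0.144), (330, 0.146), (335, 0.146), (340, 0.143), (345, 0.141), (350, 0.143), (355, 0.142), (360, 0.51), (365, 0.511), (370, 0.523)]
```

send_rows:
  offset:
    - [0.005,-0.024,0]
    - [0.005,-0.024,0]
    - [0.005,-0.024,0]
    - [0.005,-0.025,0]
    - [0.005,-0.025,0]
    - [0,0,-0.03]
    - [0,0,-0.03]
    - [0,0,-0.03]
    - [0,0,-0.02]
    - [0,0,-0.013]
  twist: [1,1,1,0,0,0,0,0,0,0]

```text
time_s: 3.15
position: [0.499, -0.0974, 0.2068]
tcp_rot: [[-0.896, -0.443, -0.003], [-0.443, 0.896, 0.002], [0.002, 0.003, -1.0]]
force: [0.2, -0.2, -0.5]
grip_width: 0.0008
```

```bash
python3 - <<'E'
from h import *
s=get_obs();print(s['time_s'],s['position'],s['tcp_rot'][:,1].round(3),s['joints'].round(2),s['force'])
p,d=snapshot('scene');cv2.imwrite('pics/s2.png',cv2.resize(p[90:290,130:450,::-1],None,fx=2.5,fy=2.5))
E
```

```text
3.15 [ 0.49899094 -0.09742064  0.2067705 ] [-0.443  0.896  0.003] [ 0.29  0.55 -0.29  1.91  0.23  0.71  1.89] [ 0.15512163 -0.15459371 -0.53966143]
```

View pics/s2.png

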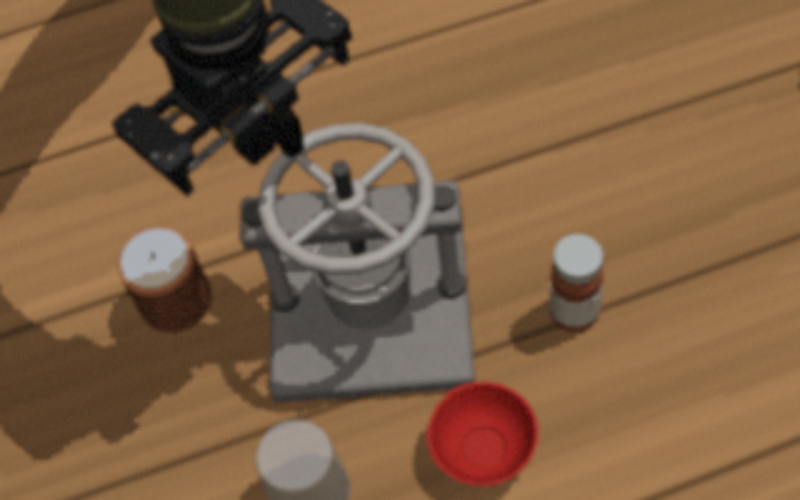

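The fingers are down behind the handle (crop, near (270,125)), with nothing touching so far. Next I compute the arc.

```bash
cat >arc.py <<'E'
import numpy as np
def arc(pos,hub,thetas,L=.027,R=.066):
    o=[];p=np.array(pos[:2])
    for t in np.radians(thetas):
        w=hub+R*np.array([np.cos(t),np.sin(t)])-L*np.array([np.sin(t),-np.cos(t)])
        d=(w-p).round(3);o.append([float(d[0]),float(d[1]),0]);p=p+d
    return o
E
python3 - <<'E'
from arc import *
hub=np.array([.539,-.0385])
a=arc([.499,-.0974],hub,[-154.5]+list(-154.5-5*np.arange(1,37)))
for i in range(0,len(a),10):print(a[i:i+10])
E
```

```text
[[-0.008, 0.006, 0], [-0.004, 0.004, 0], [-0.004, 0.005, 0], [-0.004, 0.005, 0], [-0.003, 0.006, 0], [-0.003, 0.005, 0], [-0.002, 0.006, 0], [-0.002, 0.006, 0], [-0.001, 0.006, 0], [-0.0, 0.006, 0]]
[[-0.0, 0.007, 0], [0.0, 0.006, 0], [0.001, 0.006, 0], [0.002, 0.006, 0], [0.002, 0.006, 0], [0.003, 0.006, 0], [0.003, 0.005, 0], [0.003, 0.005, 0], [0.004, 0.005, 0], [0.005, 0.004, 0]]
[[0.004, 0.004, 0], [0.005, 0.004, 0], [0.006, 0.003, 0], [0.005, 0.003, 0], [0.006, 0.002, 0], [0.006, 0.001, 0], [0.006, 0.002, 0], [0.007, 0.0, 0], [0.006, 0.0, 0], [0.006, -0.0, 0]]
[[0.006, -0.001, 0], [0.006, -0.002, 0], [0.006, -0.002, 0], [0.006, -0.003, 0], [0.005, -0.003, 0], [0.005, -0.003, 0], [0.005, -0.004, 0]]
```

send_rows:
  offset:
    - [-0.008,0.006,0]
    - [-0.004,0.004,0]
    - [-0.004,0.005,0]
    - [-0.004,0.005,0]
    - [-0.003,0.006,0]
  twist: [0,-5,-5,-5,-5]

```text
time_s: 3.7
position: [0.4766, -0.0739, 0.2096]
tcp_rot: [[-0.995, -0.104, 0.002], [-0.104, 0.995, -0.001], [-0.001, -0.002, -1.0]]
force: [0.5, -2.8, -0.2]
grip_width: 0.0006
```

```bash
python3 - <<'E'
from h import *
s=get_obs();print(s['time_s'],s['position'],s['tcp_rot'][:,1].round(3),s['joints'].round(2),s['force'])
p,d=snapshot('scene');cv2.imwrite('pics/s3.png',cv2.resize(p[90:290,130:450,::-1],None,fx=2.5,fy=2.5))
E
```

```text
3.7 [ 0.47662245 -0.07386651  0.2096428 ] [-0.104  0.995 -0.002] [ 0.18  0.51 -0.19  1.99  0.15  0.65  1.57] [ 0.53247968 -2.79631047 -0.1531358 ]
```

View pics/s3.png

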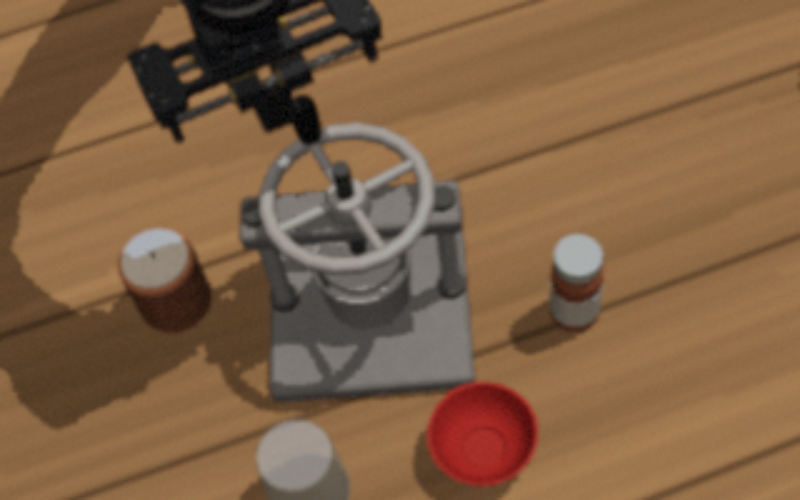

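The handle is against the finger's back and the wheel is turning; the push measures about 2.8 N. Continuing.

send_rows:
  offset:
    - [-0.003,0.005,-0.001]
    - [-0.002,0.006,-0.001]
    - [-0.002,0.006,0]
    - [-0.001,0.006,0]
    - [0,0.006,0]
    - [0,0.007,0]
    - [0,0.006,0]
    - [0.001,0.006,0]
    - [0.002,0.006,0]
    - [0.002,0.006,0]
  twist: [-5,-5,-5,-5,-5,-5,-5,-5,-5,-5]

```text
time_s: 4.75
position: [0.4725, -0.013, 0.2075]
tcp_rot: [[-0.72, 0.694, -0.001], [0.694, 0.72, 0.0], [0.001, -0.0, -1.0]]
force: [-2.7, -2.6, 4.4]
grip_width: 0.0003
```

```bash
cat >st.py <<'E'
from h import *
from arc import *
s=get_obs();y=s['tcp_rot'][:,1]
print(s['time_s'],s['position'].round(4),'yang',np.degrees(np.arctan2(y[1],y[0])).round(1),s['joints'].round(2),s['force'].round(1))
q=s['position'][:2]-np.array([.539,-.0385]);print('tool ang',np.degrees(np.arctan2(q[1],q[0])).round(1),'r',np.hypot(*q).round(4))
E
python3 st.py
```

```text
4.75 [ 0.4725 -0.013   0.2075] yang 46.1 [-0.13  0.5   0.09  2.02 -0.07  0.62  0.81] [-2.7 -2.6  4.4]
tool ang 159.0 r 0.0712
```

send_rows:
  offset:
    - [0.003,0.006,0]
    - [0.003,0.005,0]
    - [0.003,0.005,0]
    - [0.004,0.005,0]
    - [0.005,0.004,0]
    - [0.004,0.004,0]
    - [0.005,0.004,0]
    - [0.006,0.003,0]
    - [0.005,0.003,0]
    - [0.006,0.002,0]
  twist: [-5,-5,-5,-5,-5,-5,-5,-5,-5,-5]

```text
time_s: 5.75
position: [0.5162, 0.0293, 0.2073]
tcp_rot: [[0.067, 0.998, -0.002], [0.998, -0.067, 0.003], [0.002, -0.002, -1.0]]
force: [-4.3, 0.2, 4.3]
grip_width: 0.0004
```

```bash
python3 st.py; python3 - <<'E'
from h import *
p,d=snapshot('scene');cv2.imwrite('pics/s4.png',cv2.resize(p[90:290,130:450,::-1],None,fx=2.5,fy=2.5))
E
```

```text
5.75 [0.5162 0.0293 0.2073] yang -3.9 [-0.37  0.58  0.36  1.91 -0.31  0.71  0.11] [-4.3  0.2  4.3]
tool ang 108.6 r 0.0715
```

View pics/s4.png

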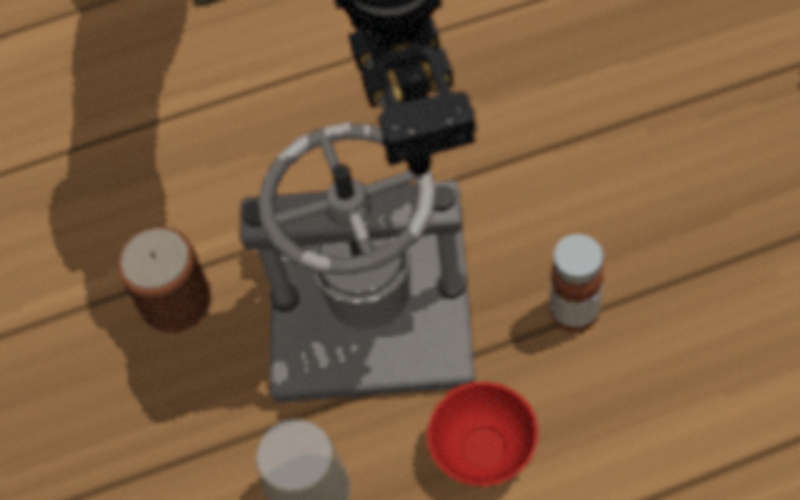

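```bash
python3 - <<'E'
from arc import *
hub=np.array([.539,-.0385])
p0=np.array([.499,-.0974])+np.array(arc([.499,-.0974],hub,[-154.5]+list(-154.5-5*np.arange(1,25))))[:,:2].sum(0);print(p0)
a=arc(p0,hub,list(-154.5-5*np.arange(25,60)))
for i in range(0,len(a),10):print(a[i:i+10])
E
```

```text
[0.517  0.0296]
[[0.006, 0.001, 0], [0.006, 0.002, 0], [0.007, 0.0, 0], [0.006, 0.0, 0], [0.006, -0.0, 0], [0.006, -0.001, 0], [0.006, -0.002, 0], [0.006, -0.002, 0], [0.006, -0.003, 0], [0.005, -0.003, 0]]
[[0.005, -0.003, 0], [0.005, -0.004, 0], [0.004, -0.005, 0], [0.004, -0.004, 0], [0.004, -0.006, 0], [0.003, -0.005, 0], [0.003, -0.006, 0], [0.002, -0.005, 0], [0.002, -0.006, 0], [0.001, -0.006, 0]]
[[0.0, -0.007, 0], [0.0, -0.006, 0], [-0.0, -0.006, 0], [-0.001, -0.006, 0], [-0.002, -0.006, 0], [-0.002, -0.006, 0], [-0.003, -0.006, 0], [-0.003, -0.005, 0], [-0.003, -0.005, 0], [-0.004, -0.005, 0]]
[[-0.005, -0.004, 0], [-0.004, -0.004, 0], [-0.005, -0.004, 0], [-0.006, -0.003, 0], [-0.005, -0.003, 0]]
```

send_rows:
  offset:
    - [0.006,0.001,0]
    - [0.006,0.002,0]
    - [0.007,0,0]
    - [0.006,0,0]
    - [0.006,0,0]
    - [0.006,-0.001,0]
    - [0.006,-0.002,0]
    - [0.006,-0.002,0]
    - [0.006,-0.003,0]
    - [0.005,-0.003,0]
  twist: [-5,-5,-5,-5,-5,-5,-5,-5,-5,-5]

```text
time_s: 6.8
position: [0.5774, 0.0225, 0.2071]
tcp_rot: [[0.806, 0.592, -0.0], [0.592, -0.806, 0.005], [0.002, -0.004, -1.0]]
force: [-1.8, 2.5, 3.5]
grip_width: 0.0002
```

```bash
python3 st.py; python3 - <<'E'
from h import *
p,d=snapshot('scene');cv2.imwrite('pics/s5.png',cv2.resize(p[90:290,130:450,::-1],None,fx=2.5,fy=2.5))
E
```

```text
6.8 [0.5774 0.0225 0.2071] yang -53.7 [-0.46  0.71  0.63  1.74 -0.53  0.87 -0.54] [-1.8  2.5  3.5]
tool ang 57.8 r 0.0721
```

View pics/s5.png

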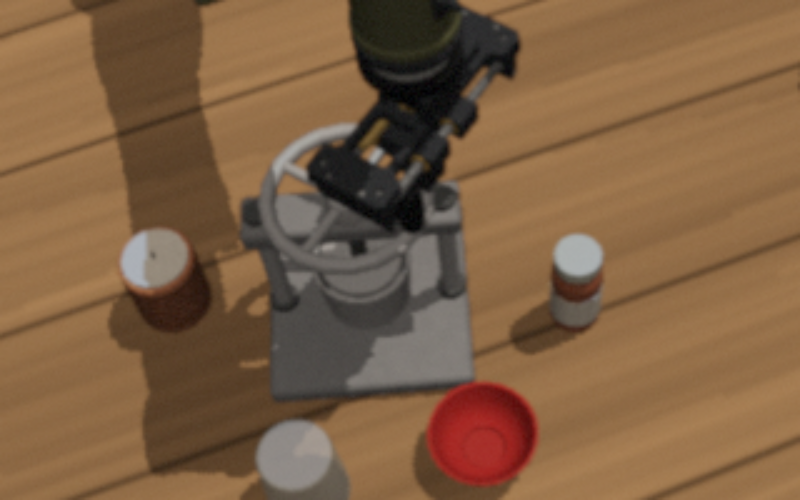

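The handle is ahead of the fingers at (410,215) and the spokes keep turning. Continuing.

send_rows:
  offset:
    - [0.005,-0.003,0]
    - [0.005,-0.004,0]
    - [0.004,-0.005,0]
    - [0.004,-0.004,0]
    - [0.004,-0.006,0]
    - [0.003,-0.005,0]
    - [0.003,-0.006,0]
    - [0.002,-0.005,0]
    - [0.002,-0.006,0]
    - [0.001,-0.006,0]
  twist: [-5,-5,-5,-5,-5,-5,-5,-5,-5,-5]

```text
time_s: 7.85
position: [0.6112, -0.0279, 0.207]
tcp_rot: [[0.972, -0.236, 0.001], [-0.236, -0.972, 0.004], [-0.0, -0.004, -1.0]]
force: [-0.6, 4.0, 2.9]
grip_width: 0.0003
```

```bash
python3 st.py; python3 - <<'E'
from h import *
p,d=snapshot('scene');cv2.imwrite('pics/s6.png',cv2.resize(p[90:290,130:450,::-1],None,fx=2.5,fy=2.5))
E
```

```text
7.85 [ 0.6112 -0.0279  0.207 ] yang -103.7 [-0.46  0.83  0.86  1.64 -0.73  1.02 -1.17] [-0.6  4.   2.9]
tool ang 8.4 r 0.073
```

View pics/s6.png

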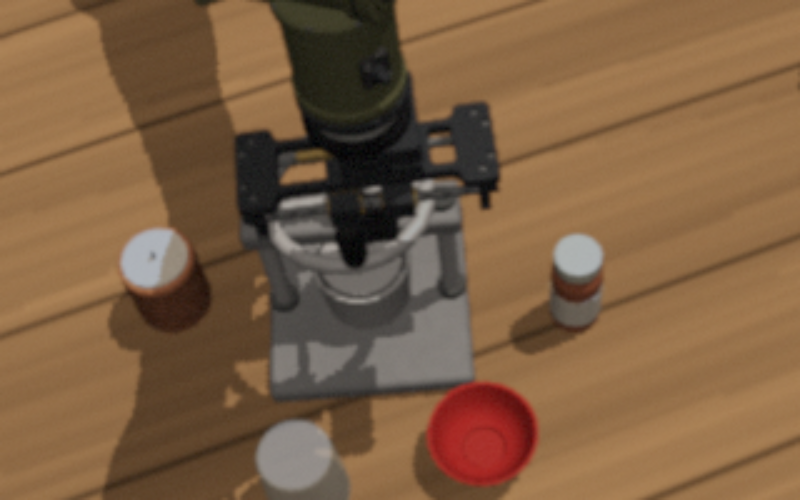

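send_rows:
  offset:
    - [0,-0.007,0]
    - [0,-0.006,0]
    - [0,-0.006,0]
    - [-0.001,-0.006,0]
    - [-0.002,-0.006,0]
    - [-0.002,-0.006,0]
    - [-0.003,-0.006,0]
    - [-0.003,-0.005,0]
  twist: [-5,-5,-5,-5,-5,-5,-5,-5]

```text
time_s: 8.7
position: [0.601, -0.077, 0.2069]
tcp_rot: [[0.593, -0.805, 0.003], [-0.805, -0.593, 0.002], [-0.0, -0.003, -1.0]]
force: [2.4, 2.4, 1.7]
grip_width: 0.0008
```

```bash
python3 st.py
```

```text
8.7 [ 0.601  -0.077   0.2069] yang -143.7 [-0.44  0.9   1.04  1.67 -0.86  1.1  -1.65] [2.4 2.4 1.7]
tool ang -31.8 r 0.073
```

send_rows:
  offset:
    - [0.008,0.006,0]
    - [0.008,0.006,0]
    - [0,0,0.03]
    - [0,0,0.03]
    - [0,0,0.03]
    - [0,0,0.01]
    - [0,0,0]
    - [0,0,0]
    - [0,0,0]
    - [0,0,0]
  twist: [0,0,0,0,8,8,8,8,8,8]

```text
time_s: 9.7
position: [0.6164, -0.0653, 0.3065]
tcp_rot: [[0.996, -0.091, 0.0], [-0.091, -0.996, 0.0], [0.0, -0.0, -1.0]]
force: [0.1, 0.0, 0.8]
grip_width: 0.0003
```

send_rows:
  offset:
    - [0,0,0]
    - [0,0,0]
    - [0,0,0]
    - [0,0,0]
    - [0,0,0]
    - [0,0,0]
    - [0,0,0]
    - [0,0,0]
    - [0,0,0]
    - [0,0,0]
  twist: [8,8,8,8,8,8,8,8,8,8]

```text
time_s: 10.7
position: [0.6164, -0.0655, 0.3066]
tcp_rot: [[0.263, 0.965, 0.001], [0.965, -0.263, 0.0], [0.0, 0.001, -1.0]]
force: [-0.2, 0.9, 0.0]
grip_width: 0.0007
```

send_rows:
  offset:
    - [0,0,0]
    - [0,0,0]
    - [0,0,0]
    - [0,0,0]
    - [0,0,0]
    - [0,0,0]
    - [0,0,0]
    - [0,0,0]
  twist: [8,8,8,8,8,8,4,0]

```text
time_s: 11.5
position: [0.6163, -0.0658, 0.3067]
tcp_rot: [[-0.593, 0.805, 0.001], [0.805, 0.593, 0.001], [-0.0, 0.001, -1.0]]
force: [0.6, 0.3, 0.1]
grip_width: 0.0002
```

```bash
python3 st.py; python3 - <<'E'
from h import *
for n in ['top','scene']:
    p,d=snapshot(n);cv2.imwrite(f'pics/{n}7.png',cv2.resize(p[90:290,130:450,::-1] if n=='scene' else p[150:330,230:470,::-1],None,fx=2.5,fy=2.5))
    X,C,U=cloud(n,p,d)
    r=np.hypot(X[:,0]-.539,X[:,1]+.0385)
    t=(X[:,2]>.235)&(X[:,2]<.255)&(r>.04)&(r<.1)
    if t.any():
        q=X[t].mean(0);print(n,t.sum(),q,np.degrees(np.arctan2(q[1]+.0385,q[0]-.539)))
s=get_obs();m=camera_model('wrist')
T=np.eye(4);T[:3,:3]=s['tcp_rot'];T[:3,3]=s['position']
p,d=snapshot('wrist');cv2.imwrite('pics/w7.png',p[:,:,::-1])
X,C,U=cloud('wrist',p,d,T@m['T_tool_cam'])
r=np.hypot(X[:,0]-.539,X[:,1]+.0385)
t=(X[:,2]>.243)&(X[:,2]<.255)&(r>.04)&(r<.1)
if t.any():
        q=X[t].mean(0);print('w',t.sum(),q,U[t].mean(0),np.degrees(np.arctan2(q[1]+.0385,q[0]-.539)))
E
```

```text
11.5 [ 0.6163 -0.0658  0.3067] yang 36.4 [-0.09  0.59  0.23  1.47 -0.14  1.1   0.8 ] [0.6 0.3 0.1]
tool ang -19.4 r 0.082
scene 109 [ 0.5837352  -0.09267359  0.24381884] -50.450958869542745
w 481 [ 0.57944963 -0.08986646  0.24577608] [264.18087318 206.73180873] -51.780570983738166
```

View pics/w7.png

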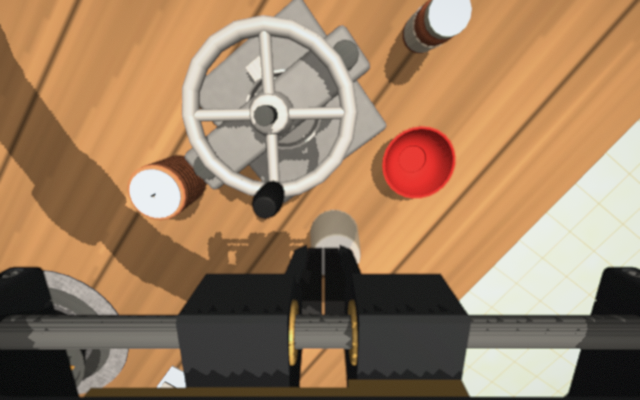

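View pics/scene7.png

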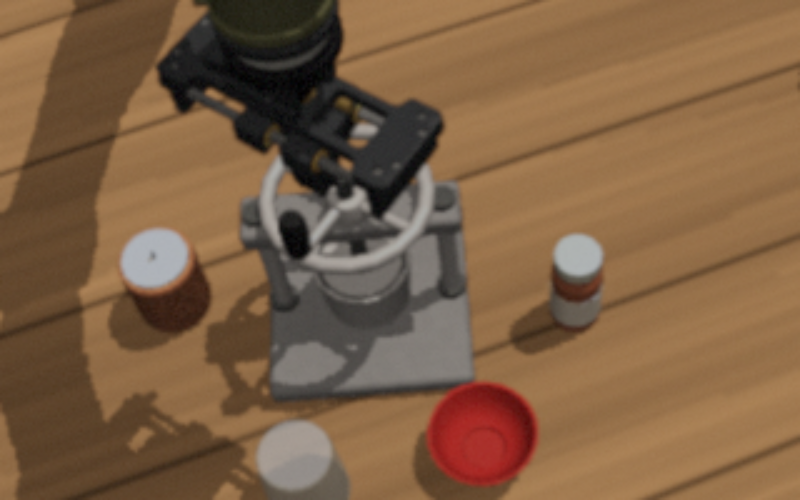

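Seen from the wrist camera, the handle is at (264,207), which is −51.5° about the hub. It stands upright and about 104° remains.

```bash
python3 - <<'E'
from arc import *
hub=np.array([.539,-.0385])
a=arc([.6163,-.0658],hub,list(-411.5-5*np.arange(0,21)))
for i in range(0,len(a),10):print(a[i:i+10])
E
```

```text
[[-0.015, -0.008, 0], [-0.003, -0.005, 0], [-0.004, -0.005, 0], [-0.004, -0.004, 0], [-0.005, -0.005, 0], [-0.005, -0.004, 0], [-0.005, -0.003, 0], [-0.005, -0.003, 0], [-0.006, -0.002, 0], [-0.006, -0.002, 0]]
[[-0.006, -0.002, 0], [-0.006, -0.001, 0], [-0.006, -0.0, 0], [-0.007, 0.0, 0], [-0.006, 0.001, 0], [-0.006, 0.001, 0], [-0.006, 0.002, 0], [-0.006, 0.002, 0], [-0.005, 0.003, 0], [-0.005, 0.003, 0]]
[[-0.005, 0.004, 0]]
```

send_rows:
  offset:
    - [0,0,-0.03]
    - [0,0,-0.03]
    - [0,0,-0.02]
    - [0,0,-0.018]
    - [0,0,0]
  twist: [0,0,0,0,0]

```text
time_s: 12.15
position: [0.614, -0.0659, 0.2061]
tcp_rot: [[-0.59, 0.807, -0.005], [0.807, 0.59, 0.0], [0.003, -0.004, -1.0]]
force: [-0.7, -0.4, 0.3]
grip_width: 0.0005
```

```bash
python3 st.py
```

```text
12.15 [ 0.614  -0.0659  0.2061] yang 36.2 [-0.08  0.69  0.2   1.6  -0.17  0.87  0.82] [-0.7 -0.4  0.3]
tool ang -20.1 r 0.0799
```

send_rows:
  offset:
    - [-0.006,-0.004,0.002]
    - [-0.008,-0.004,0]
    - [-0.003,-0.005,0]
    - [-0.004,-0.005,0]
    - [-0.004,-0.004,0]
    - [-0.005,-0.005,0]
    - [-0.005,-0.004,0]
    - [-0.005,-0.003,0]
    - [-0.005,-0.003,0]
    - [-0.006,-0.002,0]
  twist: [0,0,-4,-5,-5,-5,-5,-5,-5,-5]

```text
time_s: 13.15
position: [0.5666, -0.1057, 0.2124]
tcp_rot: [[0.053, 0.999, 0.006], [0.999, -0.053, 0.0], [0.0, 0.006, -1.0]]
force: [3.3, 0.6, -0.9]
grip_width: 0.0006
```

```bash
python3 st.py;python3 - <<'E'
from h import *
p,d=snapshot('scene');cv2.imwrite('pics/s8.png',cv2.resize(p[90:290,130:450,::-1],None,fx=2.5,fy=2.5))
E
```

```text
13.15 [ 0.5666 -0.1057  0.2124] yang -3.0 [-0.13  0.65  0.4   1.74 -0.33  0.81  0.37] [ 3.3  0.6 -0.9]
tool ang -67.6 r 0.0726
```

View pics/s8.png

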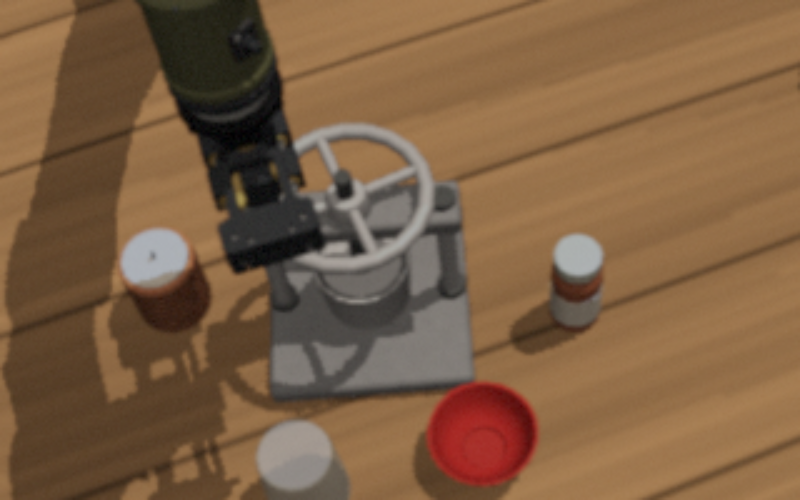

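send_rows:
  offset:
    - [-0.006,-0.002,-0.001]
    - [-0.006,-0.002,-0.001]
    - [-0.006,-0.001,-0.001]
    - [-0.006,0,-0.001]
    - [-0.007,0,0]
    - [-0.006,0.001,0]
    - [-0.006,0.001,0]
    - [-0.006,0.002,0]
    - [-0.006,0.002,0]
    - [0,0,0]
  twist: [-5,-5,-5,-5,-5,-5,-5,-5,-5,0]

```text
time_s: 14.2
position: [0.5106, -0.1059, 0.2083]
tcp_rot: [[0.741, 0.671, 0.004], [0.671, -0.741, -0.002], [0.002, 0.004, -1.0]]
force: [1.7, -3.4, 3.9]
grip_width: -0.0002
```

```bash
python3 st.py;python3 - <<'E'
from h import *
p,d=snapshot('scene');cv2.imwrite('pics/s9.png',cv2.resize(p[90:290,130:450,::-1],None,fx=2.5,fy=2.5))
E
```

```text
14.2 [ 0.5106 -0.1059  0.2083] yang -47.8 [-0.26  0.64  0.63  1.91 -0.53  0.76 -0.17] [ 1.7 -3.4  3.9]
tool ang -112.9 r 0.0731
```

View pics/s9.png

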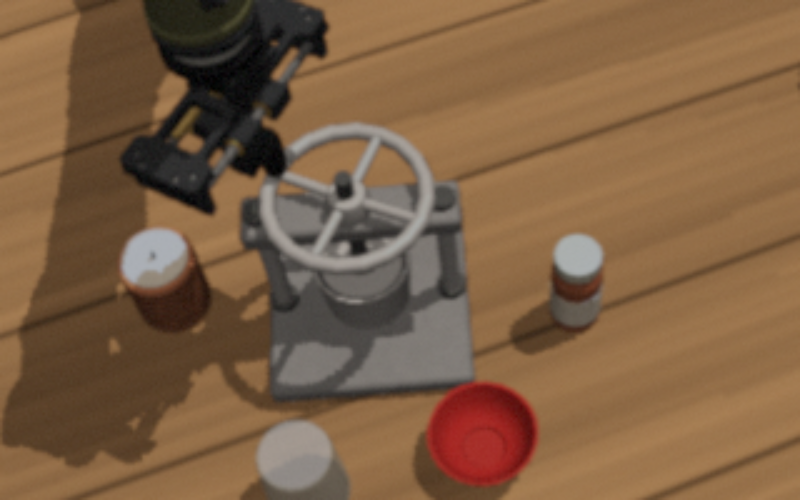

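send_rows:
  offset:
    - [-0.005,0.003,0]
    - [-0.005,0.003,0]
    - [-0.004,0.004,0]
    - [0,0,0]
    - [0.006,-0.009,0]
    - [0.006,-0.009,0]
    - [0,0,0.03]
    - [0,0,0.04]
    - [0,0,0.04]
    - [0,0,0]
  twist: [-5,-5,-5,0,0,0,0,0,0,0]

```text
time_s: 15.25
position: [0.5108, -0.115, 0.321]
tcp_rot: [[0.889, 0.458, 0.009], [0.458, -0.889, -0.002], [0.007, 0.006, -1.0]]
force: [-0.1, 0.1, -0.1]
grip_width: 0.0009
```

```bash
python3 st.py
```

```text
15.25 [ 0.5108 -0.115   0.321 ] yang -62.8 [-0.37  0.53  0.84  1.75 -0.45  1.05 -0.47] [-0.1  0.1 -0.1]
tool ang -110.2 r 0.0815
```

send_rows:
  offset:
    - [-0.005,0.044,0]
    - [-0.005,0.044,0]
    - [-0.005,0.044,0]
    - [-0.005,0.044,0]
    - [-0.005,0.044,0]
    - [-0.005,0.044,0]
    - [-0.005,0.044,0]
    - [-0.005,0.044,0]
    - [-0.005,0.044,0]
    - [0,0,0]
  twist: [0,0,0,0,0,0,0,0,0,0]

```text
time_s: 16.25
position: [0.4608, 0.2912, 0.3142]
tcp_rot: [[0.883, 0.469, -0.003], [0.469, -0.883, 0.001], [-0.002, -0.003, -1.0]]
force: [-0.5, 0.0, 0.2]
grip_width: 0.0005
```

```bash
python3 st.py; cat >cmp.py <<'E'
from h import *
import sys
k=sys.argv[1]
for n in['top','scene']:
    p,d=snapshot(n);np.savez(f'{n}{k}.npz',p=p,d=d)
    f=np.load(n+'0.npz')
    crop=(slice(200,310),slice(290,420)) if n=='top' else (slice(110,260),slice(210,330))
    cv2.imwrite(f'pics/{n}_{k}.png',cv2.resize(np.hstack([f['p'][crop],p[crop]])[:,:,::-1],None,fx=3,fy=3,interpolation=cv2.INTER_NEAREST))
    for pp,dd in((f['p'],f['d']),(p,d)):
        X,C,U=cloud(n,pp,dd);r=np.hypot(X[:,0]-.539,X[:,1]+.0385)
        h=(X[:,2]>.243)&(X[:,2]<.26)&(r>.04)&(r<.09);q=X[h].mean(0)
        h2=(X[:,2]>.215)&(X[:,2]<.26)&(r>.04)&(r<.09)
        g2=X[h2].mean(0)
        # screw as well
        print(n,h.sum(),q.round(4),'ang',np.degrees(np.arctan2(q[1]+.0385,q[0]-.539)).round(2),'all',h2.sum(),np.degrees(np.arctan2(g2[1]+.0385,g2[0]-.539)).round(2),'uv',U[h2].mean(0).round(2),'zmax',X[h2,2].max().round(4))
E
python3 cmp.py a
```

```text
16.25 [0.4608 0.2912 0.3142] yang -62.0 [-1.15  0.6   0.89  1.69 -0.52  1.1  -1.18] [-0.5  0.   0.2]
tool ang 103.3 r 0.3389
top 75 [ 0.4801 -0.0655  0.2473] ang -155.36 all 108 -155.85 uv [366.62 279.4 ] zmax 0.2516
top 73 [ 0.4839 -0.0717  0.2473] ang -148.89 all 108 -149.63 uv [369.61 277.76] zmax 0.2512
scene 55 [ 0.4828 -0.0689  0.2464] ang -151.64 all 157 -150.15 uv [244.36 140.6 ] zmax 0.2501
scene 56 [ 0.4854 -0.0755  0.246 ] ang -145.39 all 161 -143.45 uv [241.8  142.76] zmax 0.25
```

View pics/top_a.png

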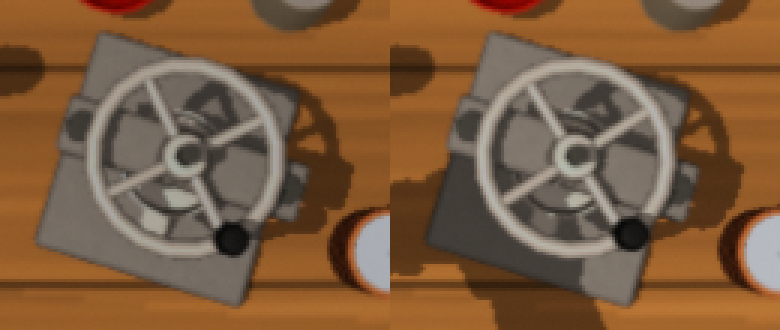

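View pics/scene_a.png

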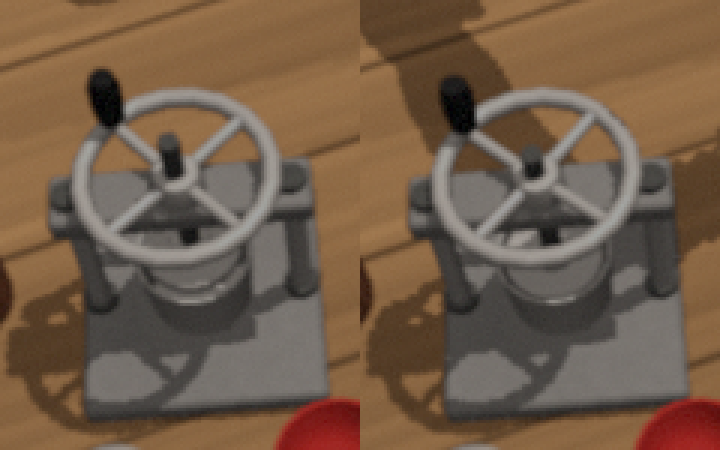

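The side-by-side crops show the handle about 6.4° short of its start in both views, seated at the same height, with nothing else moved. I'll go back for the last 7 mm.

send_rows:
  offset:
    - [0.004,-0.03,0]
    - [0.004,-0.042,0]
    - [0.004,-0.042,0]
    - [0.005,-0.042,0]
    - [0.005,-0.042,0]
    - [0.005,-0.042,0]
    - [0.005,-0.042,0]
    - [0.005,-0.042,0]
    - [0.005,-0.042,0]
    - [0,-0.032,0]
  twist: [0,-1,-1,-1,0,0,0,0,0,0]

```text
time_s: 17.35
position: [0.5035, -0.1197, 0.3167]
tcp_rot: [[0.914, 0.405, 0.0], [0.405, -0.914, -0.001], [-0.0, 0.001, -1.0]]
force: [-0.2, 0.0, 0.8]
grip_width: 0.0005
```

send_rows:
  offset:
    - [0,0,0]
    - [0,0,0]
  twist: [0,0]

```text
time_s: 17.55
position: [0.5036, -0.1165, 0.3165]
tcp_rot: [[0.914, 0.406, -0.001], [0.406, -0.914, 0.0], [-0.0, -0.001, -1.0]]
force: [0.3, -0.0, -0.1]
grip_width: 0.0005
```

send_rows:
  offset:
    - [0,0,-0.03]
    - [0,0,-0.03]
    - [0,0,-0.025]
    - [0,0,-0.015]
    - [0,0,-0.008]
    - [0,0,0]
    - [0,0,0]
  twist: [0,0,0,0,0,0,0]

```text
time_s: 18.25
position: [0.5051, -0.1144, 0.2091]
tcp_rot: [[0.912, 0.41, 0.001], [0.41, -0.912, -0.0], [0.001, 0.0, -1.0]]
force: [0.4, -0.1, -0.2]
grip_width: 0.0005
```

send_rows:
  offset:
    - [-0.003,0.008,0]
    - [-0.004,0.008,0]
    - [-0.001,0.003,0]
    - [0,0,0]
    - [0,0,0]
  twist: [0,0,0,0,0]

```text
time_s: 18.75
position: [0.4968, -0.0953, 0.2087]
tcp_rot: [[0.912, 0.41, 0.0], [0.41, -0.912, 0.0], [0.0, -0.0, -1.0]]
force: [0.2, 0.6, 0.1]
grip_width: 0.0005
```

send_rows:
  offset:
    - [-0.001,0.002,0]
    - [0,0,0]
  twist: [0,0]

```text
time_s: 18.95
position: [0.4961, -0.0942, 0.2087]
tcp_rot: [[0.912, 0.409, 0.001], [0.409, -0.912, -0.001], [0.0, 0.002, -1.0]]
force: [1.1, -1.7, -0.1]
grip_width: 0.0006
```

send_rows:
  offset:
    - [0,0.001,0]
    - [0,0,0]
  twist: [0,0]

```text
time_s: 19.15
position: [0.4957, -0.0935, 0.2087]
tcp_rot: [[0.913, 0.409, 0.0], [0.409, -0.913, -0.001], [-0.0, 0.001, -1.0]]
force: [0.6, -3.9, 0.9]
grip_width: 0.0004
```

send_rows:
  offset:
    - [-0.001,0.001,0]
    - [0,0,0]
  twist: [0,0]

```text
time_s: 19.35
position: [0.4945, -0.0919, 0.2086]
tcp_rot: [[0.912, 0.409, -0.0], [0.409, -0.912, -0.0], [-0.0, 0.0, -1.0]]
force: [-0.0, -4.1, 0.8]
grip_width: 0.0004
```

send_rows:
  offset:
    - [-0.001,0.001,0]
    - [-0.001,0.001,0]
    - [-0.002,0.001,0]
    - [-0.001,0.001,0]
    - [0,0,0]
    - [0,0,0]
  twist: [0,0,0,0,0,0]

```text
time_s: 19.95
position: [0.4899, -0.0869, 0.2085]
tcp_rot: [[0.912, 0.41, 0.0], [0.41, -0.912, 0.001], [0.0, -0.001, -1.0]]
force: [1.3, -1.4, -0.4]
grip_width: 0.0005
```

```bash
python3 st.py; python3 cmp.py b
```

```text
19.95 [ 0.4899 -0.0869  0.2085] yang -65.8 [-0.35  0.63  0.73  1.97 -0.61  0.76 -0.41] [ 1.3 -1.4 -0.4]
tool ang -135.4 r 0.0689
top 75 [ 0.4801 -0.0655  0.2473] ang -155.36 all 108 -155.85 uv [366.62 279.4 ] zmax 0.2516cmp.py:11: RuntimeWarning: Mean of empty slice.
  h=(X[:,2]>.243)&(X[:,2]<.26)&(r>.04)&(r<.09);q=X[h].mean(0)
  ret = um.true_divide(
cmp.py:13: RuntimeWarning: Mean of empty slice.
  g2=X[h2].mean(0)
cmp.py:15: RuntimeWarning: Mean of empty slice.
  print(n,h.sum(),q.round(4),'ang',np.degrees(np.arctan2(q[1]+.0385,q[0]-.539)).round(2),'all',h2.sum(),np.degrees(np.arctan2(g2[1]+.0385,g2[0]-.539)).round(2),'uv',U[h2].mean(0).round(2),'zmax',X[h2,2].max().round(4))
Traceback (most recent call last):
  File "cmp.py", line 15, in <module>
    print(n,h.sum(),q.round(4),'ang',np.degrees(np.arctan2(q[1]+.0385,q[0]-.539)).round(2),'all',h2.sum(),np.degrees(np.arctan2(g2[1]+.0385,g2[0]-.539)).round(2),'uv',U[h2].mean(0).round(2),'zmax',X[h2,2].max().round(4))
                                                                                                                                                                                                     ~~~~~~~~~~~^^
ValueError: zero-size array to reduction operation maximum which has no identity
```

View pics/top_b.png

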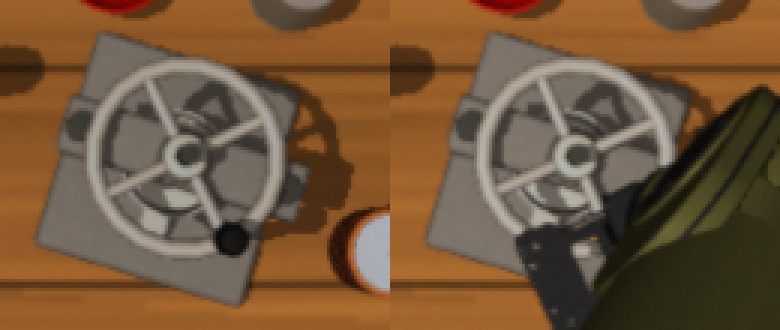

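The handle is hidden under the gripper in the top view, but the spokes look matched. I'll back off and look again.

send_rows:
  offset:
    - [0.004,-0.008,0]
    - [0.006,-0.014,0]
    - [0,0,0]
    - [0,0,0.03]
    - [0,0,0.04]
    - [0,0,0.04]
    - [0,0,0]
    - [-0.005,0.03,0]
    - [-0.005,0.044,0]
    - [-0.005,0.044,0]
  twist: [0,0,0,0,0,0,0,0,0,0]

```text
time_s: 21.0
position: [0.4832, 0.0099, 0.3177]
tcp_rot: [[0.913, 0.408, -0.002], [0.408, -0.913, 0.001], [-0.002, -0.002, -1.0]]
force: [-0.1, 0.7, 0.4]
grip_width: 0.0004
```

send_rows:
  offset:
    - [-0.005,0.044,0]
    - [-0.005,0.044,0]
    - [-0.005,0.044,0]
    - [-0.005,0.044,0]
    - [-0.005,0.044,0]
    - [-0.005,0.044,0]
    - [-0.005,0.044,0]
    - [0,0,0]
    - [0,0,0]
  twist: [0,0,0,0,0,0,0,0,0]

```text
time_s: 21.9
position: [0.4483, 0.3169, 0.3171]
tcp_rot: [[0.911, 0.412, -0.003], [0.412, -0.911, -0.002], [-0.003, 0.001, -1.0]]
force: [0.5, -1.5, -0.8]
grip_width: 0.0008
```

```bash
python3 st.py; python3 cmp.py c
```

```text
21.9 [0.4483 0.3169 0.3171] yang -65.7 [-1.21  0.62  0.92  1.68 -0.53  1.13 -1.28] [ 0.5 -1.5 -0.8]
tool ang 104.3 r 0.3668
top 75 [ 0.4801 -0.0655  0.2473] ang -155.36 all 108 -155.85 uv [366.62 279.4 ] zmax 0.2516
top 69 [ 0.4793 -0.0634  0.2475] ang -157.38 all 105 -158.15 uv [365.51 279.97] zmax 0.2514
scene 55 [ 0.4828 -0.0689  0.2464] ang -151.64 all 157 -150.15 uv [244.36 140.6 ] zmax 0.2501
scene 58 [ 0.4813 -0.0665  0.2462] ang -154.16 all 161 -152.51 uv [245.2  139.81] zmax 0.2503
```

View pics/scene_c.png

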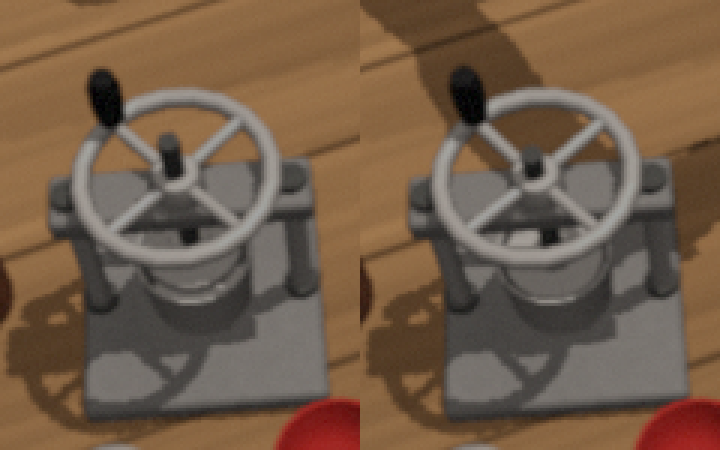

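View pics/top_c.png

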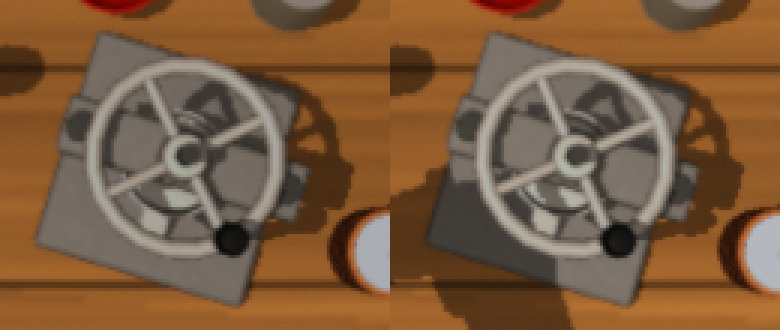

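The handle is about 2.3° past its start (2.6 mm at the handle). That's within what the push can resolve, and the job says clockwise only, so I'm leaving it. Next, a bystander check on the saved pictures.

```bash
python3 - <<'E'
from h import *
for n in['top','scene']:
    for k in '0c':
        f=np.load(f'{n}{k}.npz');X,C,U=cloud(n,f['p'],f['d'])
        for nm,x,y,zl in(('bowl',.724,.008,.02),('glass',.70,-.15,.07),('shaker',.624,.137,.09),('candle',.468,-.213,.07)):
            t=(np.hypot(X[:,0]-x,X[:,1]-y)<.07)&(X[:,2]>zl)&(X[:,2]<.125);print(n,k,nm,t.sum(),X[t].mean(0).round(4))
s=get_obs();print(s['time_s'],s['force'].round(2),abs(s['joint_velocities']).max())
order.job_done()
E
```

```text
top 0 bowl 568 [0.7278 0.0071 0.0333]
top 0 glass 543 [ 0.699  -0.1491  0.0898]
top 0 shaker 248 [0.6229 0.1392 0.1107]
top 0 candle 680 [ 0.4667 -0.2131  0.0868]
top c bowl 579 [0.7276 0.0077 0.0332]
top c glass 542 [ 0.699  -0.1493  0.0897]
top c shaker 247 [0.6231 0.1392 0.1106]
top c candle 680 [ 0.4668 -0.2131  0.0867]
scene 0 bowl 696 [0.71   0.0099 0.0328]
scene 0 glass 780 [ 0.7054 -0.1533  0.0879]
scene 0 shaker 294 [0.6266 0.1372 0.108 ]
scene 0 candle 733 [ 0.4723 -0.2165  0.0852]
scene c bowl 694 [0.71   0.0103 0.0326]
scene c glass 789 [ 0.7056 -0.1533  0.0879]
scene c shaker 296 [0.6266 0.1371 0.1079]
scene c candle 733 [ 0.4722 -0.2166  0.0852]
22.0 [ 0.34 -0.67  0.74] 0.013456727932978049
the job is handed in; nothing more can be done
```

I pushed the hand wheel one turn clockwise by its handle and handed the job in at 22 s, but it ended about 2.3° past its start. I used only the backs of the shut fingers. The push took three parts: about 257°, then about 97°, then a final nudge of about 9°. I then moved the arm clear.

- **Handle position:** before the last nudge it was about 6.4° short. It ended 2.0–2.5° (about 2.6 mm at the handle) past its start in both the top and scene views. I meant the nudge to stop just short, but it overshot. I left it there because pushing back would have meant turning the wheel counter-clockwise.
- **Handle and screw:** the handle stands upright at its original height. The screw stands visibly lower in the picture, as a lowered plate should show, but I did not measure the plate itself.
- **Bystanders:** the glass, candle, bowl and shaker measured the same as at the start to within 0.6 mm.
- **Forces:** readings taken at the end of each move stayed at about 6 N or less. The tool showed up to about 4 N of vertical force while sliding along the handle.

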